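Turn over the leaf of the indicator colour chart

ROBOT

A 6-joint arm with a two-finger parallel gripper is mounted at the origin on the work surface. World frame = base frame: x ahead of the robot, y to its left, z up, the work surface at z = 0. Lengths are in m, angles in rad, forces in N, time in s.
With the tool pointing down it reaches from about 0.25 to 0.775 m from the base axis. Payload 4 kg.
Tool frame: the origin (TCP) lies on the centre line of the jaws, within the pads' length; the fingertips stand 19 mm ahead of it and the grasp point (between the pads) is the TCP; z points along the fingers, y is the direction in which the jaws open and shut (so a half turn about z gives the same grasp; the last joint's range is limited). The gripper opens to 85 mm and grips with 20 to 120 N. Pads are 22 mm wide; open, the fingers measure 114 mm over their backs; the gripper's body (76 mm by 85 mm) begins 54 mm behind the grasp point. The pads swing forward as they close: fully open they stand 13 mm farther back than shut.
Start: joints at [-1.31, 0.087, 1.371, -0, 1.684, -0.103], TCP at [0.196, -0.514, 0.25] pointing down, gripper open.
Joint ranges: [-3.1, 3.1], [-0.76, 2.03], [0.27, 2.55], [-1.08, 4.22], [0.17, 2.65], [-2.57, 2.57]. Speed limits (rad/s): [2.79, 2.79, 3.14, 3.14, 3.14, 3.14].

INTERFACE

Orientations are given as a unit quaternion [w, x, y, z].
In Python, from cell import robot, eyes gives the robot as it stands.
- The arm moves only by the tool apply_moves, never from a script. Its argument "deltas" is a list of rows, each an object with "rotation": the turn, a rotation vector about the tool's x, y, z in degrees, a list of three; "offset": the shift along the tool's x, y, z in mm, a list of three; "claw": the gripper's target within -1 to 1 (fully open at 1, half-way at 0, shut at -1). In form: [{"rotation": [ax, ay, az], "offset": [x, y, z], "claw": claw}, ...]. A call has 1 to 10 rows; each row is the pose to reach, as a shift and turn from the pose measured when the call began, along the tool's axes at that moment; what a row does not reach only later rows make up. A row lasts 1/12 s, in which the tool goes at most 41.7 mm and 7.16 degrees, less where a joint would pass 70% of its speed; a pose out of reach is approached as far as the arm can. A call with a gripper value outside its range is refused whole. The fingers move at their own pace and stop on an object; "newtons" is the grip in N (left out, the last holds). Time passes only in rows, so rows that repeat a pose let the fingers close. It gives the time, the measured TCP pose, the force and the opening at its end, in the units of the state.
- robot.read_state(): the state, without advancing time (a new reading comes with each control period).
- eyes.get_image(name): name is "scene" or "top" or "wrist"; returns the picture (480x640x3 uint8, red, green, blue); there is no depth.
- eyes.calibration(name): a dict with "fx", "fy", "cx", "cy" (pixels), "eye" and "attitude" of the camera in the world; the wrist camera has in their place "hand_eye" (4x4, takes a point from camera to tool coordinates, whose origin is the TCP and whose axes are the flange's). Camera axes: x right, y down, z forward; pixel columns grow to the right and rows downward; lengths in m; the calibration is good to about 2 mm. The wrist camera is an equidistant fisheye: a pixel r from the principal point sees the ray r / f radians off the axis. A picture is of the moment at which its call begins: read the wrist's pose just before it. calibration takes no time and is no camera call.
- robot.job_done(): hands the job in, once; it reports no verdict.
The state is a dict: "time_s": time; "joint_positions": joint angles; "dq": joint speeds; "joint_torque": joint torques, N m; "eef_pos": TCP position; "orientation": TCP orientation; "force": force on the tool from outside, world axes, zero at the start; "ft_torque": the same for the moment, N m; "finger_gap": finger opening in m.
Only numpy, scipy, OpenCV 4.12 (cv2) and the standard library are available. Lean on these libraries where they do the work, as an engineer would, in place of code of your own. Each camera call takes 0.05 s, during which the arm holds its last target.

TASK

The rigid leaf of the colour-chart stand on the demonstration desk is standing ajar on its stiff hinge, green side out. With the fingertips or the outside of the fingers, gently push it up over the spine and press it down until it lies fully flat on the other page with its colour scale showing, then take the hand away. Only push it: do not pinch or fling the leaf, do not lift the stand or shove it out of place, and leave the beaker, apple and paper cup where they stand.

Things in the scene. Friction and masses are not known exactly. Their poses are not given: they have to be found in the camera images.
- stand: Loose, heavy (about 1.8 kg) chart stand: wooden board 200 x 200 mm, 12 mm thick, a white page on each half, steel spine rod along the middle with a bearing block at each end (12 x 16 mm, top at 25 mm). Origin: centre of the underside. x: along the spine; y: across it, towards the page over which the leaf starts; z up.
- spine_mid (a point): Middle of the leaf's hinge axis, 18 mm above the board's underside; the hinge axis runs along the stand's x. The axes of this point are those of the stand.
- leaf_panel (a joint): Angle of the leaf about the spine, rad: 0 = flat on the +y page, 1.57 = upright, 3.14 = flat on the -y page (the stop). It starts ajar somewhere between 0.5 and 0.9. The hinge is stiff: the leaf stays at whatever angle it is left, never falls by itself, and takes about 0.5 to 2 N at its free edge to move.
- leaf_edge (a point): Middle of the free edge of the leaf, 115 mm from the hinge axis, at mid-thickness. Leaf: rigid white panel, 160 mm along the spine, 5 mm thick, from 8 to 115 mm from the hinge axis (15 mm past the board when flat); green face with purple disc up at the start, six colour bars on the other. Axes: x along the spine, y outwards along the leaf, z out of the green face.
- beaker: Bystander: empty clear glass beaker, 54 mm across, 70 mm tall, loose and light. Origin: centre of its underside, z up.
- apple: Bystander: red apple, 72 mm across, 60 mm tall plus a short stem, standing on its flat foot, loose. Origin: centre of its underside, z up.
- paper_cup: Bystander: empty white paper cup, 72 mm across, 85 mm tall, loose and light. Origin: centre of its underside, z up.

How it is judged:
On the way:
1. the leaf has been pushed up and past upright (value of joint leaf_panel above 1.7 rad), for 0.1 s.
At the end, for the whole second after the job is handed in: The leaf lies flat on the other page (within 0.08 rad of its stop, about 9 mm at the free edge) and at rest; the stand is flat on the desk within 25 mm of where it was, and the beaker, apple and cup are within 20 mm of where they were (value of joint leaf_panel above 3.06 rad and velocity of joint leaf_panel between -0.05 and 0.05 rad/s and distance of stand from where it was at the start of the episode below 0.025 m and height (world z) of stand below 0.004 m and angle between stand's own z axis and vertical below 0.03 rad and distance of each of beaker, apple, paper_cup from where it was at the start of the episode below 0.02 m); the robot touches nothing.
It fails at once if the chart stand is lifted, tipped or shoved more than 25 mm (distance of stand from where it was at the start of the episode above 0.025 m or height (world z) of stand above 0.008 m or angle between stand's own z axis and vertical above 0.06 rad).
It fails at once if the leaf or stand is squeezed between the fingers or pushed with more than 30 N (contact force between the fingers and stand above 30 N).
It fails at once if the leaf is flung over (faster than 6 rad/s) (velocity of joint leaf_panel above 6 rad/s).
It fails at once if the beaker, apple or paper cup is pushed more than 20 mm, lifted or tipped (distance of any of beaker, apple, paper_cup from where it was at the start of the episode above 0.02 m or angle between any of beaker, apple, paper_cup's own z axis and vertical above 0.4 rad).
It also fails if it takes over 45 s, if anything falls off the work surface, if the arm or the gripper's body presses on something with over 40 N, if the wrist force passes 120 N, or if a joint passes its speed limit or range.

## Working session

There is one attempt and no reset: what is moved stays moved. The work goes in short steps, Python scripts to look and compute and a tool call to move; the robot and the scene stay as the last step left them, time stands still between calls to the robot, and variables do not carry over. Pictures are saved under pics/ and viewed, and the job is handed in when it is done.

Besides the shell and the picture viewer there is one more tool, called after "Call:" by a JSON object that holds its "fn" and its "kwargs", one argument or row to a line. apply_moves: Moves the arm, as the interface text tells. Its arguments: {"type":"object","properties":{"deltas":{"type":"array","items":{"type":"object","properties":{"rotation":{"type":"array","items":{"type":"number"}},"offset":{"type":"array","items":{"type":"number"}},"claw":{"type":"number"}}}},"newtons":{"type":"number"}},"required":["deltas"]}

```bash
mkdir -p pics; python3 - <<'E'
from cell import robot, eyes
import cv2
print(robot.read_state())
for n in ["scene","top"]:
    cv2.imwrite(f"pics/{n}0.png", eyes.get_image(n)[:,:,::-1]); print(eyes.calibration(n))
print(eyes.calibration("wrist"))
E
```

```text
{'time_s': 0.0, 'joint_positions': array([-1.31007524e+00,  8.79343594e-02,  1.37227875e+00, -8.49834102e-06,
        1.68361767e+00, -1.03103351e-01]), 'dq': array([ 7.11128032e-04, -9.54133990e-04, -9.42120173e-04, -5.41743610e-05,
        6.61641595e-04,  6.94595503e-04]), 'joint_torque': array([-5.07480800e-04, -3.51858616e+01, -3.13279581e+01, -1.81975497e-04,
        1.06713467e-02,  2.22367362e-06]), 'eef_pos': array([ 0.19558769, -0.51354498,  0.24913795]), 'orientation': array([-1.11525734e-03,  9.83499020e-01,  1.80909991e-01, -9.23104192e-05]), 'force': array([0.04981144, 0.44403008, 0.311416  ]), 'ft_torque': array([-0.00162141, -0.00331151, -0.0310725 ]), 'finger_gap': 0.08564584401247151}
{'fx': 573.7566770414396, 'fy': 573.7566770414396, 'cx': 324.534764060367, 'cy': 235.98438655702194, 'eye': array([1.09682034, 0.21699596, 0.80682722]), 'attitude': array([-0.15667364,  0.50451181,  0.80906118, -0.25756786])}
{'fx': 519.0927786774046, 'fy': 519.0927786774046, 'cx': 318.29778884939685, 'cy': 236.73850010748194, 'eye': array([ 0.58035451, -0.03056073,  0.97623857]), 'attitude': array([-0.0253494 ,  0.71235714, -0.70130218,  0.00894222])}
{'fx': 371.64829954431775, 'fy': 371.64829954431775, 'cx': 315.92078083366914, 'cy': 248.277503813963, 'hand_eye': array([[-3.87293474e-05, -9.44834436e-01, -3.27548298e-01,
         8.35834561e-02],
       [ 9.99999561e-01,  2.69963221e-04, -8.96966584e-04,
         4.13338805e-05],
       [ 9.35910909e-04, -3.27548189e-01,  9.44834011e-01,
        -1.24407424e-01],
       [ 0.00000000e+00,  0.00000000e+00,  0.00000000e+00,
         1.00000000e+00]])}
```

View pics/scene0.png

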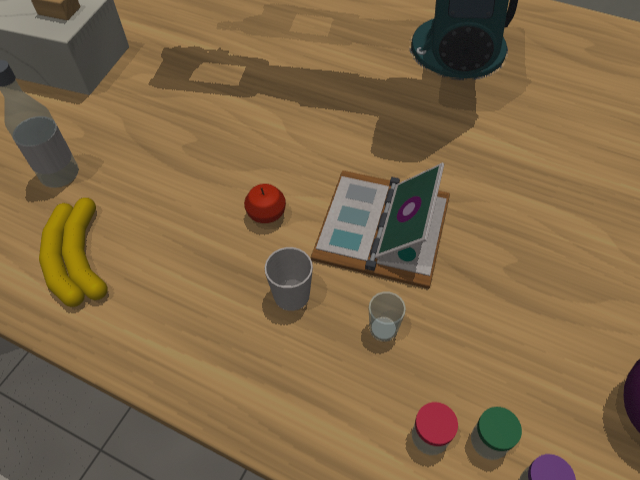

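View pics/top0.png

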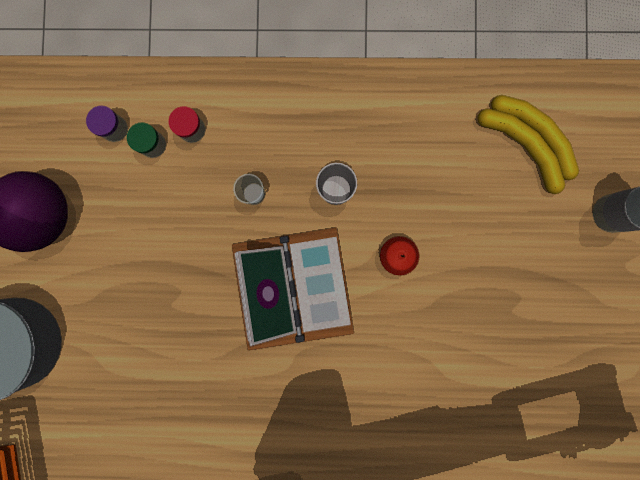

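```bash
python3 - <<'E'
import cv2, numpy as np
t=cv2.imread("pics/top0.png"); s=cv2.imread("pics/scene0.png")
cv2.imwrite("pics/z1.png",cv2.resize(t[215:365,215:375],None,fx=4,fy=4,interpolation=2))
cv2.imwrite("pics/z2.png",cv2.resize(s[155:295,305:465],None,fx=4,fy=4,interpolation=2))
E
cat > h.py <<'E'
import numpy as np
from scipy.spatial.transform import Rotation as R
from cell import robot, eyes
def ray(n,u,v):
    c=eyes.calibration(n); q=c['attitude']; d=R.from_quat([q[1],q[2],q[3],q[0]]).apply([(u-c['cx'])/c['fx'],(v-c['cy'])/c['fy'],1]); return c['eye'],d
def onz(n,u,v,z):
    e,d=ray(n,u,v); return e+d*(z-e[2])/d[2]
def tri(a,b):
    e1,d1=ray("top",*a); e2,d2=ray("scene",*b)
    s=np.linalg.lstsq(np.c_[d1,-d2],e2-e1,rcond=None)[0]
    p,q=e1+s[0]*d1,e2+s[1]*d2
    return (p+q)/2,np.linalg.norm(p-q)
E
python3 - <<'E'
from h import *
np.set_printoptions(precision=4,suppress=True)
for p in [(233,243),(337,228),(353,333),(247,349)]: print(onz("top",*p,.012))
for n,p,z in [("beaker",(250,189),.05),("cup",(337,183),.085),("apple",(400,256),.04)]: print(n,onz("top",*p,z))
E
```

```text
[0.6129 0.1512 0.012 ]
[ 0.6438 -0.0423  0.012 ]
[ 0.4506 -0.0746  0.012 ]
[0.4175 0.1205 0.012 ]
beaker [0.7093 0.1157 0.05  ]
cup [ 0.7168 -0.0403  0.085 ]
apple [ 0.5932 -0.1558  0.04  ]
```

View pics/z1.png

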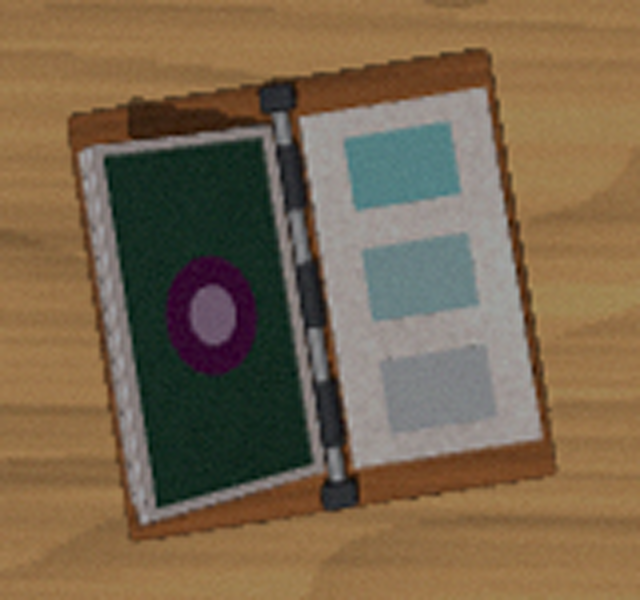

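View pics/z2.png

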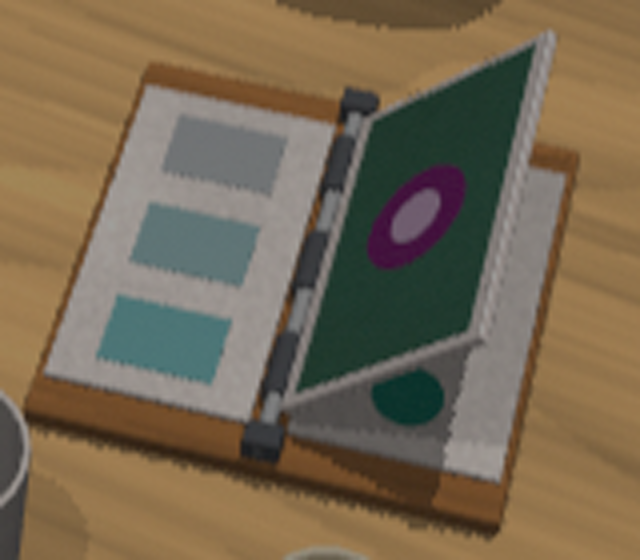

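```bash
python3 - <<'E'
from h import *
np.set_printoptions(precision=4,suppress=True)
c=np.array([.5312,.0387,0]); y=np.array([-.165,.986,0]); x=np.array([.986,.165,0])
for a,b in [((239.5,252),(422.5,238)),((252.5,343),(440,165)),((235,252.5),(425.5,240))]:
    p,r=tri(a,b); d=p-c; print(p,r,"stand",d@x,d@y,d[2], "ang",np.arctan2(p[2]-.018,d@y), np.hypot(p[2]-.018,d@y))
s=robot.read_state(); q=s['orientation']; print(R.from_quat([*q[1:],q[0]]).as_matrix())
print("scene corners")
for u,v in [(20,410),(150,65),(578,155),(498,528)]: print(onz("scene",305+u/4,155+v/4,.012))
E
```

```text
[0.594  0.1253 0.1007] 0.004679239063009755 stand 0.0761566894152231 0.07500674445085108 0.10073092035307024 ang 0.8343275729400873 0.11167102084059825
[0.4416 0.0995 0.0986] 0.0034904121286985865 stand -0.0783153167238477 0.07477893635323944 0.09855424136324864 ang 0.8225611579033109 0.10991303436685912
[0.5936 0.1318 0.0992] 0.0016461018227968817 stand 0.07685730952770248 0.08146390901386323 0.09917697709114437 ang 0.7836339598696226 0.11500465243404358
[[ 0.9346  0.3558 -0.0005]
 [ 0.3558 -0.9346  0.0019]
 [ 0.0002 -0.002  -1.    ]]
scene corners
[ 0.6475 -0.0367  0.012 ]
[ 0.4532 -0.0689  0.012 ]
[0.4181 0.1253 0.012 ]
[0.614  0.1597 0.012 ]
```

Call:
{"fn": "apply_moves", "kwargs": {
  "deltas": [
    {"offset": [264, -268, 0], "rotation": [0, 0, 6], "claw": -1},
    {"offset": [264, -268, 0], "rotation": [0, 0, 6], "claw": -1},
    {"offset": [264, -268, 0], "rotation": [0, 0, 6], "claw": -1},
    {"offset": [264, -268, 0], "rotation": [0, 0, 6], "claw": -1},
    {"offset": [264, -268, 0], "rotation": [0, 0, 6], "claw": -1},
    {"offset": [264, -268, 0], "rotation": [0, 0, 6], "claw": -1},
    {"offset": [264, -268, 0], "rotation": [0, 0, 6], "claw": -1},
    {"offset": [264, -268, 0], "rotation": [0, 0, 6], "claw": -1},
    {"offset": [264, -268, 0], "rotation": [0, 0, 6], "claw": -1},
    {"offset": [264, -268, 0], "rotation": [0, 0, 6], "claw": -1}
  ],
  "newtons": 20
}}

```text
time_s: 0.93
eef_pos: [0.3488, -0.1629, 0.2497]
orientation: [-0.003, 0.991, 0.134, 0.001]
force: [-0.1, -0.6, 0.3]
finger_gap: -0.0
```

```bash
cat >> h.py <<'E'
np.set_printoptions(precision=4,suppress=True)
C=np.array([.5312,.0405,0]); X=np.array([.986,.166,0]); Y=np.array([-.166,.986,0])
def pose():
    s=robot.read_state(); q=s['orientation']; return s['eef_pos'],R.from_quat([*q[1:],q[0]]),s
def go(sx,sy,z):
    p,r,s=pose(); t=C+sx*X+sy*Y; t[2]=z
    W=np.c_[X,-Y,[0,0,-1]]
    d=p-C
    print("t",s['time_s'],"stand tcp",d@X,d@Y,p[2],"F",s['force'],"gap",s['finger_gap'])
    print("offset mm",r.inv().apply(t-p)*1000,"rot deg",np.degrees((r.inv()*R.from_matrix(W)).as_rotvec()))
E
python3 -c "
from h import *; go(-.01,.14,.25)"
```

```text
t 0.9333 stand tcp -0.21364168846220832 -0.1702578662418684 0.24970615002982388 F [-0.0986 -0.6126  0.3498] gap -1.5109495141829797e-05
offset mm [ 234.4552 -287.6995    1.836 ] rot deg [-0.3071 -0.1374  5.8948]
```

Call:
{"fn": "apply_moves", "kwargs": {
  "deltas": [
    {"offset": [234, -288, 2], "rotation": [0, 0, 6], "claw": -1},
    {"offset": [234, -288, 2], "rotation": [0, 0, 6], "claw": -1},
    {"offset": [234, -288, 2], "rotation": [0, 0, 6], "claw": -1},
    {"offset": [234, -288, 2], "rotation": [0, 0, 6], "claw": -1},
    {"offset": [234, -288, 2], "rotation": [0, 0, 6], "claw": -1},
    {"offset": [234, -288, 2], "rotation": [0, 0, 6], "claw": -1},
    {"offset": [234, -288, 2], "rotation": [0, 0, 6], "claw": -1},
    {"offset": [234, -288, 2], "rotation": [0, 0, 6], "claw": -1},
    {"offset": [234, -288, 2], "rotation": [0, 0, 6], "claw": -1},
    {"offset": [234, -288, 2], "rotation": [0, 0, 6], "claw": -1}
  ]
}}

```text
time_s: 1.77
eef_pos: [0.4987, 0.1819, 0.2481]
orientation: [-0.004, 0.996, 0.085, 0.0]
force: [-1.3, -0.9, -0.5]
finger_gap: -0.0002
```

```bash
python3 -c "
from h import *; go(-.01,.14,.098)"
```

```text
t 1.7667 stand tcp -0.008556012724410502 0.14485404559621376 0.2480548711118951 F [-1.2513 -0.877  -0.4739] gap -0.00019960681936755431
offset mm [ -1.5764   6.1057 150.0089] rot deg [-0.4667 -0.0434  0.2206]
```

Descend beyond the leaf's free edge, tips at about 79 mm.

Call:
{"fn": "apply_moves", "kwargs": {
  "deltas": [
    {"offset": [0, 3, 40], "rotation": [0, 0, 0], "claw": -1},
    {"offset": [0, 3, 80], "rotation": [0, 0, 0], "claw": -1},
    {"offset": [0, 3, 115], "rotation": [0, 0, 0], "claw": -1},
    {"offset": [0, 3, 140], "rotation": [0, 0, 0], "claw": -1},
    {"offset": [0, 3, 150], "rotation": [0, 0, 0], "claw": -1},
    {"offset": [0, 3, 150], "rotation": [0, 0, 0], "claw": -1},
    {"offset": [0, 3, 150], "rotation": [0, 0, 0], "claw": -1}
  ]
}}

```text
time_s: 2.35
eef_pos: [0.4996, 0.1797, 0.0987]
orientation: [-0.004, 0.996, 0.085, 0.0]
force: [0.4, -0.3, 0.4]
finger_gap: -0.0001
```

```bash
python3 -c "
from h import *; go(-.01,.10,.098)
import cv2; cv2.imwrite('pics/s1.png',eyes.get_image('scene')[100:340,260:580,::-1].repeat(2,0).repeat(2,1))"
```

```text
t 2.35 stand tcp -0.008048883556157231 0.1425403893843862 0.09866113367334621 F [ 0.4256 -0.2543  0.4385] gap -6.201610950807247e-05
offset mm [-2.0911 42.5677  0.3176] rot deg [-0.4591 -0.0688  0.1906]
```

View pics/s1.png

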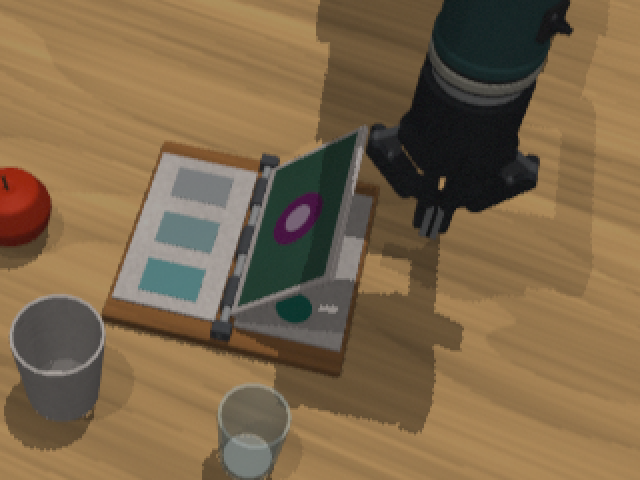

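```bash
python3 -c "
from h import *; print(pose()[2]['joint_positions'])"
```

```text
[0.2342 0.1229 1.636  0.0081 1.3781 1.6332]
```

Call:
{"fn": "apply_moves", "kwargs": {
  "deltas": [
    {"offset": [0, -30, 0], "rotation": [0, 0, 0], "claw": -1},
    {"offset": [0, -30, 0], "rotation": [0, 0, -7], "claw": -1},
    {"offset": [0, -30, 0], "rotation": [0, 0, -14], "claw": -1},
    {"offset": [0, -30, 0], "rotation": [0, 0, -21], "claw": -1},
    {"offset": [0, -30, 0], "rotation": [0, 0, -28], "claw": -1},
    {"offset": [0, -30, 0], "rotation": [0, 0, -35], "claw": -1},
    {"offset": [0, -30, 0], "rotation": [0, 0, -42], "claw": -1},
    {"offset": [0, -30, 0], "rotation": [0, 0, -49], "claw": -1},
    {"offset": [0, -30, 0], "rotation": [0, 0, -56], "claw": -1},
    {"offset": [0, -30, 0], "rotation": [0, 0, -63], "claw": -1}
  ]
}}

```text
time_s: 3.23
eef_pos: [0.4974, 0.21, 0.1037]
orientation: [-0.002, 0.803, 0.595, 0.007]
force: [-0.4, -0.5, -0.0]
finger_gap: -0.0004
```

```bash
sed -i 's/W=np.c_.*/W=np.c_[Y,X,[0,0,-1]]/' h.py; python3 -c "
from h import *; go(-.01,.15,.098)"
```

```text
t 3.2333 stand tcp -0.005239850000746409 0.17273996776864056 0.10374658587172617 F [-0.437  -0.5133 -0.0254] gap -0.00035283384791513507
offset mm [-22.5839   5.8629   5.4943] rot deg [  0.4522  -0.6368 -26.4627]
```

Call:
{"fn": "apply_moves", "kwargs": {
  "deltas": [
    {"offset": [-5, 0, 5], "rotation": [0, 0, -7], "claw": -1},
    {"offset": [-10, 2, 5], "rotation": [0, 0, -14], "claw": -1},
    {"offset": [-15, 4, 5], "rotation": [0, 0, -21], "claw": -1},
    {"offset": [-20, 6, 5], "rotation": [0.5, -0.6, -26], "claw": -1},
    {"offset": [-23, 6, 5], "rotation": [0.5, -0.6, -26], "claw": -1},
    {"offset": [-23, 6, 5], "rotation": [0.5, -0.6, -26], "claw": -1}
  ]
}}

```text
time_s: 3.73
eef_pos: [0.4979, 0.1861, 0.101]
orientation: [0.001, 0.65, 0.76, 0.002]
force: [0.6, 0.1, -0.6]
finger_gap: 0.0002
```

```bash
python3 -c "
from h import *; go(-.01,.02,.098)
import cv2; cv2.imwrite('pics/s2.png',eyes.get_image('scene')[100:340,260:580,::-1].repeat(2,0).repeat(2,1))"
```

```text
t 3.7333 stand tcp -0.008658963222190308 0.14912966498468078 0.1009789364058926 F [ 0.6401  0.0903 -0.5836] gap 0.00023517226551013375
offset mm [-129.161     0.0777    2.8274] rot deg [ 0.2241 -0.0661 -0.6334]
```

View pics/s2.png

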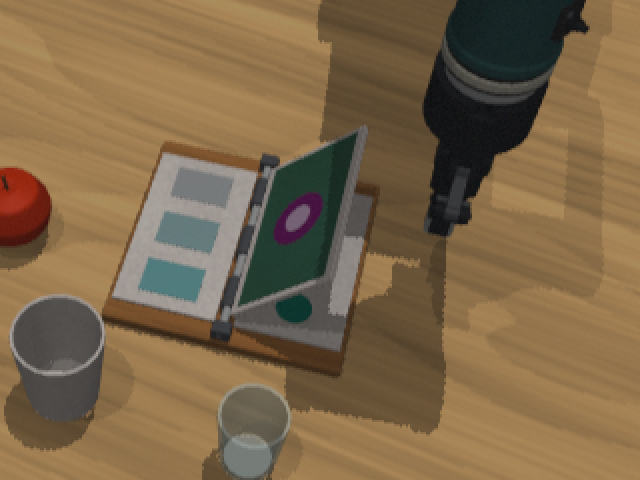

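Call:
{"fn": "apply_moves", "kwargs": {
  "deltas": [
    {"offset": [-20, 0, 1], "rotation": [0, 0, 0], "claw": -1},
    {"offset": [-40, 0, 2], "rotation": [0, 0, 0], "claw": -1},
    {"offset": [-50, 0, 2], "rotation": [0, 0, 0], "claw": -1},
    {"offset": [-57, 0, 2], "rotation": [0, 0, 0], "claw": -1},
    {"offset": [-63, 0, 2], "rotation": [0, 0, 0], "claw": -1},
    {"offset": [-69, 0, 2], "rotation": [0, 0, 0], "claw": -1},
    {"offset": [-75, 0, 2], "rotation": [0, 0, 0], "claw": -1},
    {"offset": [-81, 0, 2], "rotation": [0, 0, 0], "claw": -1},
    {"offset": [-87, 0, 2], "rotation": [0, 0, 0], "claw": -1}
  ]
}}

```text
time_s: 4.53
eef_pos: [0.5114, 0.1022, 0.1007]
orientation: [-0.001, 0.65, 0.76, 0.004]
force: [-7.7, 11.0, 21.0]
finger_gap: 0.0002
```

```bash
python3 -c "
from h import *; go(-.01,.02,.098)
import cv2; cv2.imwrite('pics/s3.png',eyes.get_image('scene')[100:340,260:580,::-1].repeat(2,0).repeat(2,1))"
```

```text
t 4.5333 stand tcp -0.00923296639994258 0.06412167273756945 0.10067380543481715 F [-7.744  11.0237 21.0007] gap 0.00015928216805893337
offset mm [-44.152   -0.3323   2.4224] rot deg [ 0.2879 -0.3227 -0.5777]
```

View pics/s3.png

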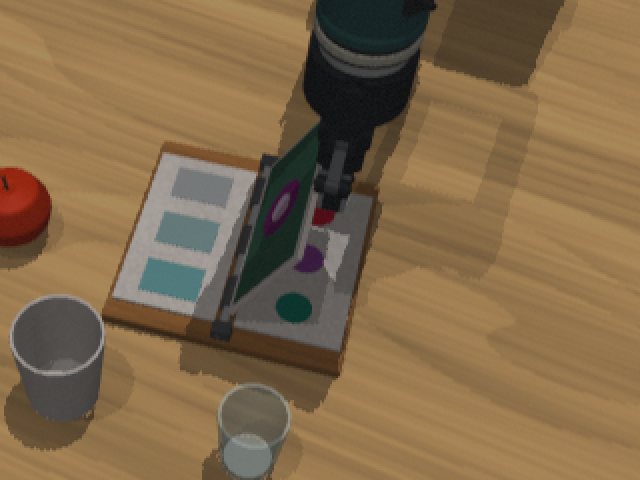

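Call:
{"fn": "apply_moves", "kwargs": {
  "deltas": [
    {"offset": [4, 0, -6], "rotation": [0, 0, 0], "claw": -1},
    {"offset": [12, 0, -10], "rotation": [0, 0, 0], "claw": -1},
    {"offset": [20, 0, -16], "rotation": [0, 0, 0], "claw": -1},
    {"offset": [20, 0, -20], "rotation": [0, 0, 0], "claw": -1},
    {"offset": [20, 0, -20], "rotation": [0, 0, 0], "claw": -1}
  ]
}}

```text
time_s: 5.0
eef_pos: [0.5093, 0.1213, 0.1222]
orientation: [0.001, 0.649, 0.761, 0.004]
force: [0.9, -0.3, -0.1]
finger_gap: 0.0001
```

```bash
python3 -c "
from h import *; go(-.01,.02,.120)
import cv2; cv2.imwrite('pics/s4.png',eyes.get_image('scene')[100:340,260:580,::-1].repeat(2,0).repeat(2,1));cv2.imwrite('pics/t4.png',eyes.get_image('top')[200:380,200:440,::-1].repeat(3,0).repeat(3,1))"
```

```text
t 5.0 stand tcp -0.00823528115453248 0.0832677143711454 0.122229325778557 F [ 0.912  -0.2714 -0.0584] gap 0.00011855793114743052
offset mm [-63.301   -1.1929   2.0161] rot deg [ 0.4528 -0.1825 -0.5308]
```

View pics/s4.png

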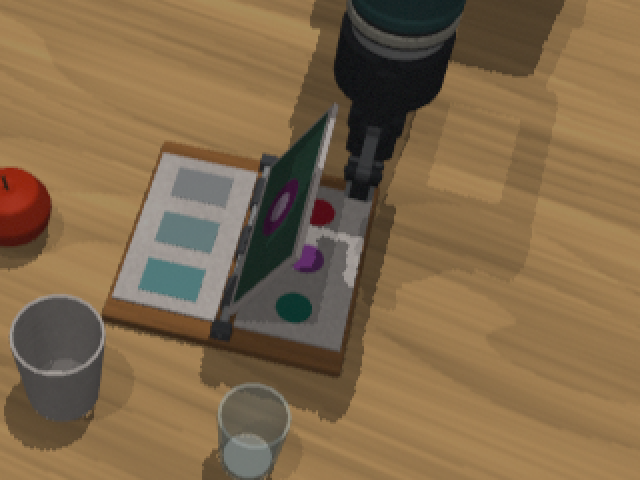

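View pics/t4.png

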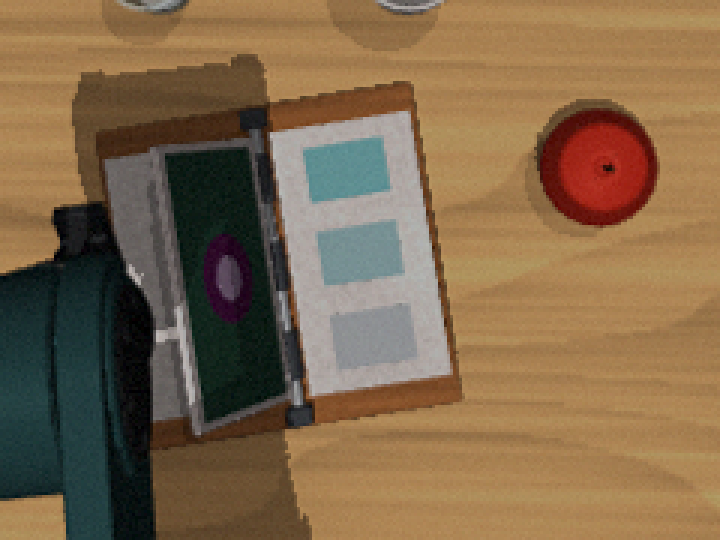

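Call:
{"fn": "apply_moves", "kwargs": {
  "deltas": [
    {"offset": [-12, 0, 0], "rotation": [0, 0, 0], "claw": -1},
    {"offset": [-20, 0, 0], "rotation": [0, 0, 0], "claw": -1},
    {"offset": [-26, 0, -1], "rotation": [0, 0, 0], "claw": -1},
    {"offset": [-31, 0, -2], "rotation": [0, 0, 0], "claw": -1},
    {"offset": [-36, 0, -3], "rotation": [0, 0, 0], "claw": -1},
    {"offset": [-40, 0, -4], "rotation": [0, 0, 0], "claw": -1}
  ]
}}

```text
time_s: 5.6
eef_pos: [0.5153, 0.0805, 0.1254]
orientation: [0.001, 0.65, 0.76, 0.004]
force: [-0.7, 1.5, 0.7]
finger_gap: -0.0002
```

```bash
python3 -c "
from h import *; go(-.01,.02,.126)
import cv2; cv2.imwrite('pics/s5.png',eyes.get_image('scene')[100:340,260:580,::-1].repeat(2,0).repeat(2,1))"
```

```text
t 5.6 stand tcp -0.009024442794933358 0.04208907959473664 0.12542019347681732 F [-0.691   1.4999  0.7057] gap -0.00016137088043013427
offset mm [-22.1038  -0.7314  -0.662 ] rot deg [ 0.3901 -0.1982 -0.6159]
```

View pics/s5.png

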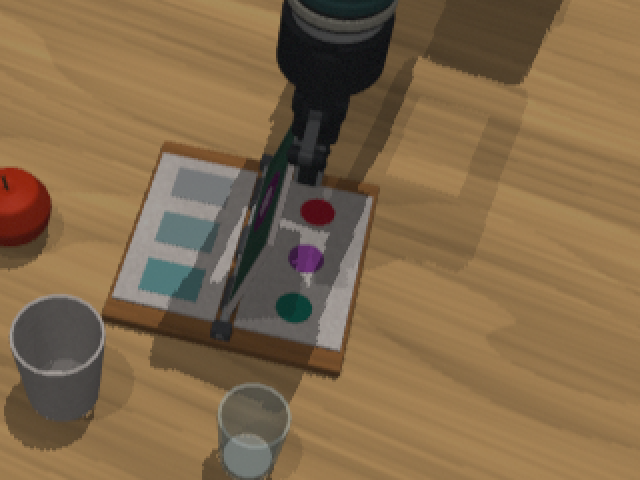

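Call:
{"fn": "apply_moves", "kwargs": {
  "deltas": [
    {"offset": [-6, 0, 0], "rotation": [0, 0, 0], "claw": -1},
    {"offset": [-12, 0, 0], "rotation": [0, 0, 0], "claw": -1},
    {"offset": [-18, 0, 0], "rotation": [0, 0, 0], "claw": -1},
    {"offset": [-24, 0, 0], "rotation": [0, 0, 0], "claw": -1},
    {"offset": [-30, 0, 0], "rotation": [0, 0, 0], "claw": -1},
    {"offset": [-36, 0, 0], "rotation": [0, 0, 0], "claw": -1},
    {"offset": [-42, 0, 0], "rotation": [0, 0, 0], "claw": -1}
  ]
}}

```text
time_s: 6.23
eef_pos: [0.5219, 0.0379, 0.1251]
orientation: [0.001, 0.65, 0.76, 0.003]
force: [0.0, 1.6, -0.6]
finger_gap: -0.0002
```

```bash
python3 -c "
from h import *; go(-.01,-.02,.126)
import cv2; cv2.imwrite('pics/s6.png',eyes.get_image('scene')[100:340,260:580,::-1].repeat(2,0).repeat(2,1))"
```

```text
t 6.2333 stand tcp -0.009614854442515945 -0.0009960746473382262 0.1251094117476702 F [ 0.0164  1.582  -0.6085] gap -0.0002205476165764849
offset mm [-19.0017  -0.164   -0.9477] rot deg [ 0.3647 -0.167  -0.642 ]
```

View pics/s6.png

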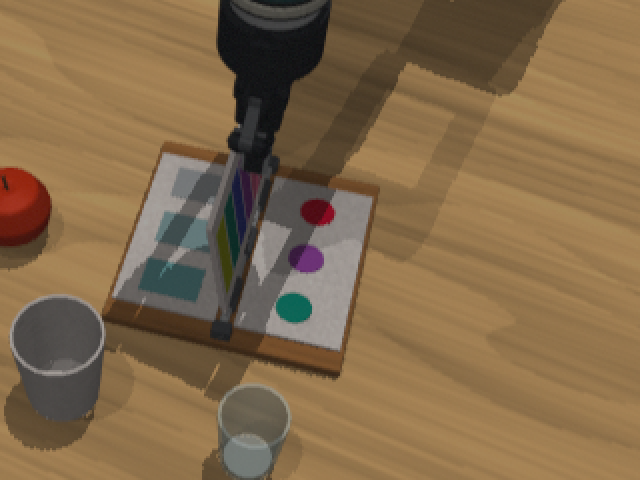

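Call:
{"fn": "apply_moves", "kwargs": {
  "deltas": [
    {"offset": [-8, 0, 1], "rotation": [0, 0, 0], "claw": -1},
    {"offset": [-16, 0, 3], "rotation": [0, 0, 0], "claw": -1},
    {"offset": [-24, 0, 6], "rotation": [0, 0, 0], "claw": -1},
    {"offset": [-31, 0, 10], "rotation": [0, 0, 0], "claw": -1},
    {"offset": [-38, 0, 14], "rotation": [0, 0, 0], "claw": -1},
    {"offset": [-44, 0, 18], "rotation": [0, 0, 0], "claw": -1},
    {"offset": [-50, 0, 23], "rotation": [0, 0, 0], "claw": -1},
    {"offset": [-55, 0, 29], "rotation": [0, 0, 0], "claw": -1},
    {"offset": [-60, 0, 35], "rotation": [0, 0, 0], "claw": -1}
  ]
}}

```text
time_s: 7.03
eef_pos: [0.5317, -0.0232, 0.0896]
orientation: [0.002, 0.65, 0.76, 0.003]
force: [0.9, 0.9, 1.1]
finger_gap: -0.0001
```

```bash
python3 -c "
from h import *; go(-.01,-.079,.041)
import cv2; cv2.imwrite('pics/s7.png',eyes.get_image('scene')[100:340,260:580,::-1].repeat(2,0).repeat(2,1))"
```

```text
t 7.0333 stand tcp -0.010058987522636016 -0.06289736588338478 0.0896185529853721 F [0.9457 0.916  1.0865] gap -0.00011406255345111506
offset mm [-16.1259  -0.0618  48.605 ] rot deg [ 0.3757 -0.0481 -0.6954]
```

View pics/s7.png

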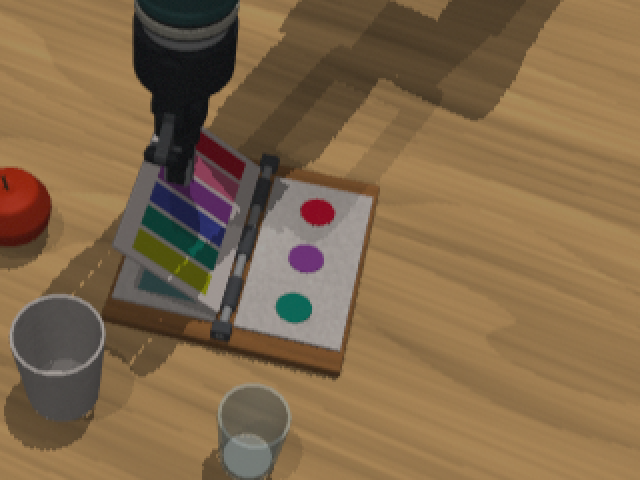

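Call:
{"fn": "apply_moves", "kwargs": {
  "deltas": [
    {"offset": [-4, 0, 7], "rotation": [0, 0, 0], "claw": -1},
    {"offset": [-8, 0, 14], "rotation": [0, 0, 0], "claw": -1},
    {"offset": [-10, 0, 20], "rotation": [0, 0, 0], "claw": -1},
    {"offset": [-12, 0, 26], "rotation": [0, 0, 0], "claw": -1},
    {"offset": [-14, 0, 32], "rotation": [0, 0, 0], "claw": -1},
    {"offset": [-15, 0, 37], "rotation": [0, 0, 0], "claw": -1},
    {"offset": [-15, 0, 41], "rotation": [0, 0, 0], "claw": -1},
    {"offset": [-15, 0, 44], "rotation": [0, 0, 0], "claw": -1}
  ]
}}

```text
time_s: 7.75
eef_pos: [0.5333, -0.0387, 0.0435]
orientation: [0.001, 0.651, 0.759, 0.002]
force: [-0.6, -1.4, 1.7]
finger_gap: -0.0002
```

```bash
python3 -c "
from h import *; go(-.01,-.079,.041)
import cv2; cv2.imwrite('pics/s8.png',eyes.get_image('scene')[100:340,260:580,::-1].repeat(2,0).repeat(2,1))"
```

```text
t 7.75 stand tcp -0.011109861003529127 -0.07844094235501882 0.04346004321659405 F [-0.6324 -1.4366  1.6724] gap -0.00022774243536531952
offset mm [-0.5271  1.1108  2.4635] rot deg [ 0.1967 -0.0387 -0.725 ]
```

View pics/s8.png

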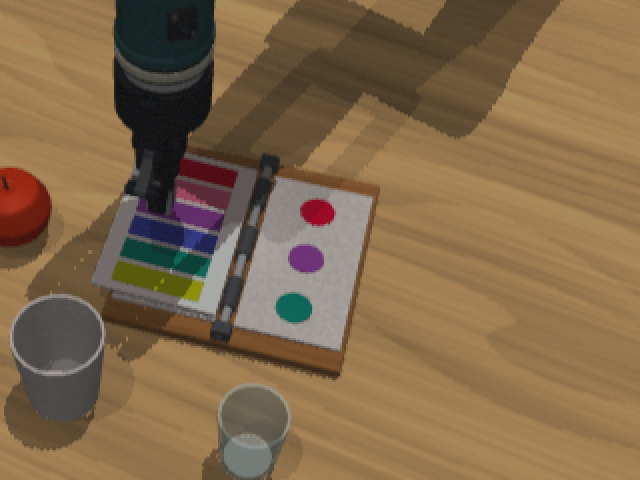

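Call:
{"fn": "apply_moves", "kwargs": {
  "deltas": [
    {"offset": [0, 0, 1], "rotation": [0, 0, 0], "claw": -1},
    {"offset": [0, 0, 2], "rotation": [0, 0, 0], "claw": -1},
    {"offset": [0, 0, 3], "rotation": [0, 0, 0], "claw": -1},
    {"offset": [0, 0, 3], "rotation": [0, 0, 0], "claw": -1}
  ]
}}

```text
time_s: 8.13
eef_pos: [0.533, -0.0385, 0.04]
orientation: [0.0, 0.651, 0.759, 0.001]
force: [-0.2, 0.5, 0.7]
finger_gap: -0.0002
```

Call:
{"fn": "apply_moves", "kwargs": {
  "deltas": [
    {"offset": [0, 0, 0.7], "rotation": [0, 0, 0], "claw": -1},
    {"offset": [0, 0, 1.4], "rotation": [0, 0, 0], "claw": -1},
    {"offset": [0, 0, 1.4], "rotation": [0, 0, 0], "claw": -1}
  ]
}}

```text
time_s: 8.38
eef_pos: [0.5331, -0.0385, 0.0395]
orientation: [0.001, 0.651, 0.759, 0.001]
force: [-1.8, 0.1, 5.1]
finger_gap: 0.0002
```

Call:
{"fn": "apply_moves", "kwargs": {
  "deltas": [
    {"offset": [0, 0, 0.7], "rotation": [0, 0, 0], "claw": -1},
    {"offset": [0, 0, 1.2], "rotation": [0, 0, 0], "claw": -1},
    {"offset": [0, 0, 1.2], "rotation": [0, 0, 0], "claw": -1}
  ]
}}

```text
time_s: 8.63
eef_pos: [0.5331, -0.0385, 0.0394]
orientation: [0.001, 0.65, 0.76, 0.001]
force: [-2.8, -0.5, 7.9]
finger_gap: 0.0001
```

Stiff contact at z ≈ 39.5 mm, which matches the flat leaf (39.5 predicted). Retract straight up and check.

Call:
{"fn": "apply_moves", "kwargs": {
  "deltas": [
    {"offset": [0, 0, -5], "rotation": [0, 0, 0], "claw": -1},
    {"offset": [0, 0, -30], "rotation": [0, 0, 0], "claw": -1},
    {"offset": [0, 0, -70], "rotation": [0, 0, 0], "claw": -1},
    {"offset": [0, 0, -110], "rotation": [0, 0, 0], "claw": -1},
    {"offset": [100, 0, -150], "rotation": [0, 0, 0], "claw": -1},
    {"offset": [200, 0, -170], "rotation": [0, 0, 0], "claw": -1},
    {"offset": [240, 0, -170], "rotation": [0, 0, 0], "claw": -1},
    {"offset": [240, 0, -170], "rotation": [0, 0, 0], "claw": -1},
    {"offset": [240, 0, -170], "rotation": [0, 0, 0], "claw": -1},
    {"offset": [240, 0, -170], "rotation": [0, 0, 0], "claw": -1}
  ]
}}

```text
time_s: 9.47
eef_pos: [0.495, 0.2006, 0.2103]
orientation: [0.001, 0.65, 0.76, 0.002]
force: [0.4, -0.2, 0.2]
finger_gap: -0.0001
```

```bash
python3 -c "
from h import *; go(-.01,-.079,.041)
import cv2; cv2.imwrite('pics/s9.png',eyes.get_image('scene')[130:340,240:480,::-1].repeat(3,0).repeat(3,1)[:600]);cv2.imwrite('pics/t9.png',eyes.get_image('top')[170:370,200:440,::-1].repeat(3,0).repeat(3,1))"
```

```text
t 9.4667 stand tcp -0.009115956305929762 0.16385632463491528 0.2102551683797651 F [ 0.3547 -0.2338  0.239 ] gap -6.0500106031731484e-05
offset mm [-243.1323    1.4478  168.8698] rot deg [ 0.2194 -0.0911 -0.7019]
```

View pics/s9.png

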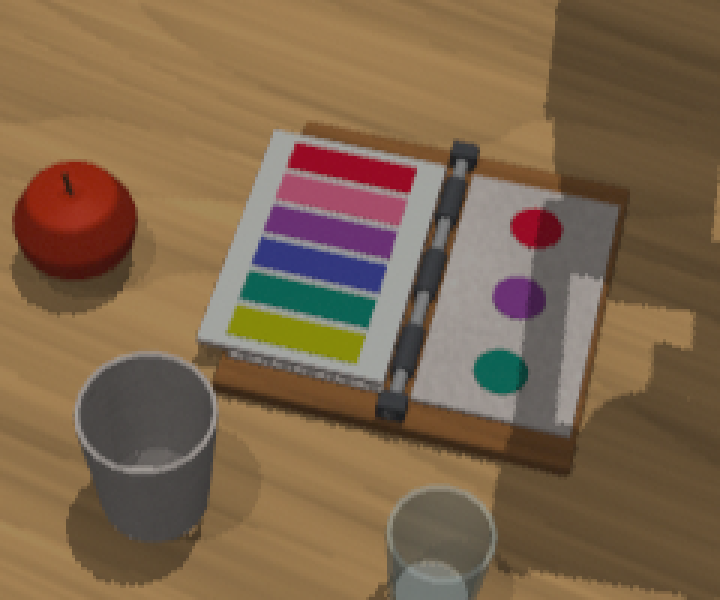

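View pics/t9.png

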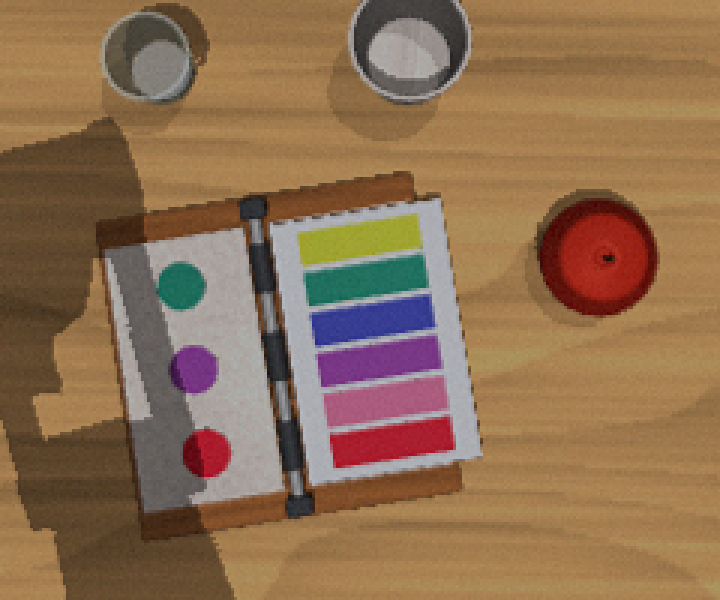

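```bash
python3 -c "
from h import *
for a,b in [((346.7,235.7),(306.7,243.3)),((360.7,322),(332.3,173.3))]:
    p,r=tri(a,b); print(p,r,(p-C)@X,(p-C)@Y)
# bearing/board corner check vs start
for p in [(200+98/3,170+220/3),(200+412/3,170+172/3),(200+462/3,170+490/3),(200+143/3,170+540/3)]: print(p,onz('top',*p,.012))
"
```

```text
[ 0.6279 -0.057   0.0149] 0.007562439581739576 0.07917367797880136 -0.11223847139525062
[ 0.4699 -0.0853  0.0154] 0.006601279338244836 -0.08128043773360343 -0.1138361344424971
(232.66666666666666, 243.33333333333331) [0.6123 0.1518 0.012 ]
(337.33333333333337, 227.33333333333334) [ 0.645  -0.0429  0.012 ]
(354.0, 333.33333333333337) [ 0.45   -0.0764  0.012 ]
(247.66666666666666, 350.0) [0.4157 0.1192 0.012 ]
```

```bash
python3 -c "
from cell import robot; print(robot.job_done())"
```

```text
the job is handed in; nothing more can be done
None
```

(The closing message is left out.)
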